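# Close the sensor module and show its connector to the inspection camera

## Robot

A 7-joint arm with a two-finger parallel gripper is mounted at the origin on the work surface. World frame = base frame: x ahead of the robot, y to its left, z up, the work surface at z = 0. Lengths are in m, angles in rad, forces in N, time in s.
With the tool pointing down it reaches from about 0.4 to 0.875 m from the base axis. Payload 19.3 kg.
Tool frame: the origin (TCP) lies midway between the tips of the shut fingers; the grasp point (between the pads) lies 19 mm behind it; z points along the fingers, y is the line along which they close (so a half turn about z gives the same grasp; the last joint's range is limited). The gripper opens to 85 mm and grips with 20 to 120 N. Pads are 22 mm wide; open, the fingers measure 114 mm over their backs; the gripper's body (76 mm by 85 mm) begins 54 mm behind the grasp point. The pads swing forward as they close: fully open they stand 13 mm farther back than shut.
Start: joints at [1.217, 0.521, -0.036, 1.599, 0.021, 1.021, -0.113], TCP at [0.175, -0.6, 0.231] pointing down, gripper open.
Joint ranges: [-2.91, 2.91], [-0.3, 2.13], [-1.5, 1.42], [0.17, 2.43], [-1.26, 4.41], [0.16, 1.93], [-2.52, 2.52]. Speed limits (rad/s): [1.89, 1.89, 2.39, 2.39, 3.01, 3.01, 3.01].

## Interface

Orientations are given as [roll, pitch, yaw] about the fixed x, y, z axes, in that order (R = Rz(yaw) Ry(pitch) Rx(roll)).
In Python, from workcell import * gives the robot as it stands. The module is installed in compiled form; this text tells all that it offers.
- The arm moves only by the tool play_rows, never from a script. Its argument "deltas" is a list of rows, each a list of 7 numbers: the shift along the tool's x, y, z in units of 500 mm (1.0 is 500 mm), then the turn, a rotation vector about the tool's x, y, z in units of 120 degrees (1.0 is 120 degrees), then the closure, from 0 (fully open) to 1 (shut). A call has 1 to 10 rows; each row is the pose to reach, as a shift and turn from the pose commanded when the call began, along the tool's axes at that moment; what a row does not reach only later rows make up. A row lasts 1/10 s, in which the tool goes at most 50 mm and 8.59 degrees, less where a joint would pass 70% of its speed; a pose out of reach is approached as far as the arm can. A call with a number of a shift or a turn outside -1 to 1 is refused whole. A call with a gripper value outside its range is refused whole. The fingers move at their own pace and stop on an object; "newtons" is the grip in N (left out, the last holds). Time passes only in rows, so rows that repeat a pose let the fingers close. It gives the time, the measured TCP pose, the force, the opening and the grip force at its end, in the units of the state.
- observe(): the state, without advancing time (a new reading comes with each control period).
- grab_frame(name): name is "scene" or "top"; returns the picture (400x640x3 uint8, red, green, blue); there is no depth.
- get_calibration(name): a dict with "fovy" (degrees; the focal length in pixels is half the picture's height over the tangent of half this angle, whatever the lens; pixels are square), "cx", "cy" (the principal point, pixels), "xyz" and "rotation" of the camera in the world. Camera axes: x right, y down, z forward; pixel columns grow to the right and rows downward; lengths in m; the calibration is good to about 2 mm. A picture is of the moment at which its call begins. get_calibration takes no time and is no camera call.
- job_done(): hands the job in; it is judged then, once.
The state is a dict: "clock": time; "qpos": joint angles; "qd": joint speeds; "joint_efforts": joint torques, N m; "position": TCP position; "tool_rot": TCP orientation; "force": force on the tool from outside, world axes, zero at the start; "moment": the same for the moment, N m; "grip_width": finger opening in m; "finger_force": force on a finger pad.
Only numpy, scipy, OpenCV 4.12 (cv2) and the standard library are available. Lean on these libraries where they do the work, as an engineer would, in place of code of your own. Each camera call takes 0.05 s, during which the arm holds its last target. There are 200 camera calls.

## Task

Set the loose finned heat-sink cover onto the open white module in its black nest so that it sits seated and level, and let go of it. Then take the module by its sides, lift it out of the nest with the cover on and hold it up level in front of the inspection camera: the orange connector facing the lens squarely, centred on it, 80 mm away from the lens. The program finishes while holding it there, still; do not touch the camera or its stand and leave the other things on the mat where they are.

Things in the scene. Friction and masses are not known exactly. Their poses are not given: they have to be found in the camera images.
- module: open white plastic housing, 100 (x) x 56 (y) x 34 mm high, 3 mm walls, green board inside, 0.2 kg. Origin: centre of underside, z up. Opening 94 x 50 mm, free to 20 mm below the rim. Orange connector (32 wide, at 10 to 24 mm height) sticks out 6 mm from its +x end. Grip: the two long sides, 56 mm apart in y, from above at mid-length.
- port (a point): centre of the outer face of the module's orange connector: at x = +56, y = 0, z = +17 mm in the module's frame, facing the module's +x; same axes as the module
- cover: loose aluminium cover, 0.12 kg, right way up. Origin: centre of underside. From below: lip 90 x 46 x 5 mm (fits the opening, 2 mm play all round), plate 97 (x) x 53 (y) x 4 mm that rests on the rim, finned heat sink 60 (x) x 26 (y) x 14 mm high, whose long sides (26 mm apart in y) are the grip. Either way round fits. Seated: origin 29 mm above the module's, centred, x along x.
- nest: black assembly nest fixed on the mat, 130 (x) x 84 (y) mm, floor 8 mm thick, yellow corner guides 6 mm above the floor hold the module with 1.5 mm of play. Origin: centre of underside. The module stands on its floor, x along the nest's x.
- lens (a point): centre of the front face of the inspection camera's lens (black barrel, 44 mm wide, dark blue glass). The camera looks level along this frame's -x, z up: the point 80 mm before it is (-80, 0, 0) mm, and the module held there has its x along this +x. White and black head behind it, 50 mm wide and high, 115 mm deep. Height and direction differ from run to run; it stays still.
- stand: fixed camera stand with the camera head on it: dark steel base 110 x 150 x 14 mm and a 20 mm steel column, 294 mm high. Origin: foot of the column, which is 100 mm behind the lens face. Not to be touched.
- mat: light blue bench mat, fixed, 500 (x) x 980 (y) mm, 4 mm thick (its top is at z = 4 mm); origin at the centre of its underside. Nest, cover and the small things stand on it.
- spool: green solder spool standing on its flange, diameter 52, 30 mm high; origin: centre of its underside. To be left alone.
- jar: small flux jar with a red cap, diameter 44, 45 mm high; origin: centre of its underside. To be left alone.
- strap: black wrist-strap ring lying flat, diameter 68, 18 mm high; origin: centre of its underside. To be left alone.
- tweezers: steel tweezers lying flat along their x, about 130 mm long, 6 mm high; origin on the underside near the middle. To be left alone.
- driver: screwdriver with a red handle lying along its x, 150 mm long; origin on the underside near the middle. To be left alone.
Mind the look-alikes: they are no part of the job. Of the things shaped like the module, the white one is meant.

How it is judged:
By the outcome, as a careful person would: the job done as asked, in the order asked, and still so for the second after the job is handed in, while the arm keeps its last pose, push and grip.
It also fails if it takes over 56 s, if anything falls off the work surface, if the arm or the gripper's body presses on something with over 40 N, if the wrist force passes 120 N, or if a joint passes its speed limit or range.

## Working session

There is one attempt and no reset: what is moved stays moved. The work goes in short steps, Python scripts to look and compute and a tool call to move; the robot and the scene stay as the last step left them, time stands still between calls to the robot, and variables do not carry over. Pictures are saved under pics/ and viewed, at most 10 in all, crops included, and the job is handed in when it is done.

Besides the shell and the picture viewer there is one more tool, called after "Request:" as name([rows], argument=value, ...), one row to a line, values as JSON. play_rows: Moves the arm, as the interface text tells. Its arguments: {"type":"object","properties":{"deltas":{"type":"array"},"newtons":{"type":"number"}},"required":["deltas"]}

```bash
mkdir -p pics
python3 - <<'E'
from workcell import *
import cv2
for n in("scene","top"):
    f=grab_frame(n); cv2.imwrite(f"pics/{n}0.png",f[:,:,::-1]); c=get_calibration(n); print(n,c)
print(observe())
E
```

```text
scene {'fovy': 46.827918379660126, 'cx': 316.5626284143144, 'cy': 200.72021731938972, 'xyz': array([ 1.37722525, -0.44305006,  0.93977091]), 'rotation': array([-2.24348265, -0.00912165,  1.07904816])}
top {'fovy': 54.12917770780116, 'cx': 313.4642068360048, 'cy': 196.5003710176307, 'xyz': array([0.23103335, 0.03937006, 1.46618014]), 'rotation': array([-2.96083036,  0.0197541 , -1.59763737])}
{'clock': 0.1, 'qpos': array([ 1.21679699,  0.5219553 , -0.03632593,  1.59989064,  0.0211878 ,
        1.02111474, -0.11277886]), 'qd': array([-5.46174889e-05, -2.51213930e-03, -7.75392085e-05, -1.33393447e-03,
       -2.31353907e-04, -8.15302709e-04,  1.22662350e-03]), 'joint_efforts': array([ 5.12458166e-03, -9.28478551e+01,  1.98447816e+00, -3.70523000e+01,
        1.81335822e-02,  5.40688459e-03, -5.29047372e-05]), 'position': array([ 0.1748976 , -0.59974171,  0.23080437]), 'tool_rot': array([-3.14061078e+00,  5.80154388e-05,  2.83800749e-01]), 'force': array([-0.23642925,  0.09346553,  0.20982791]), 'moment': array([-0.03656988, -0.02481852, -0.0281046 ]), 'finger_force': 0.0, 'grip_width': 0.08497413941547129}
```

View pics/scene0.png

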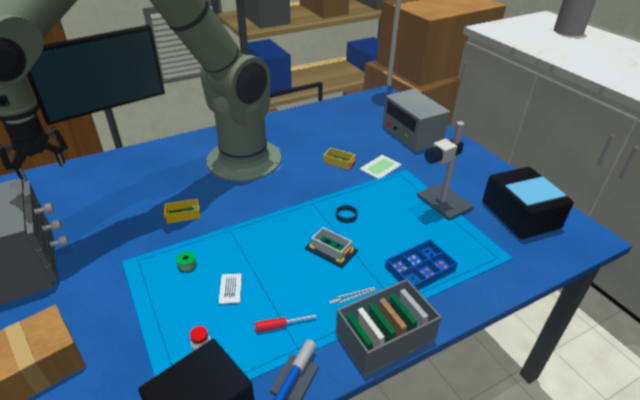

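View pics/top0.png

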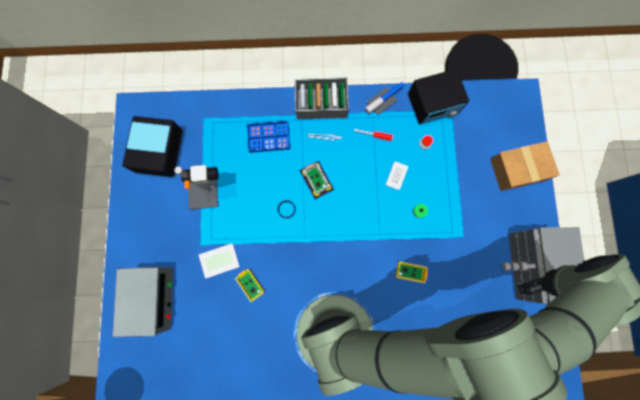

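The scene view shows the white module in its nest at (332,245), a cover candidate at (230,288) and the stand at (445,170). In the top view these are at (316,180), (397,175) and (200,180). I'll zoom in on them.

```bash
cat > h.py <<'E'
import numpy as np, cv2
from scipy.spatial.transform import Rotation as R
from workcell import *
def cam(n):
    c=get_calibration(n); f=200/np.tan(np.radians(c['fovy'])/2)
    return np.array([[f,0,c['cx']],[0,f,c['cy']],[0,0,1]]),R.from_euler('xyz',c['rotation']).as_matrix(),np.array(c['xyz'])
def ray(n,uv):
    K,Rm,t=cam(n); d=Rm@np.linalg.inv(K)@np.array([uv[0],uv[1],1.]); return t,d/np.linalg.norm(d)
def onz(n,uv,z):
    t,d=ray(n,uv); return t+d*(z-t[2])/d[2]
def proj(n,P):
    K,Rm,t=cam(n); q=K@(Rm.T@(np.asarray(P,float)-t)); return q[:2]/q[2]
def tri(a,b):
    (t1,d1),(t2,d2)=ray('scene',a),ray('top',b)
    s=np.linalg.lstsq(np.c_[d1,-d2],t2-t1,rcond=None)[0]
    p,q=t1+s[0]*d1,t2+s[1]*d2; return (p+q)/2,np.linalg.norm(p-q)
E
python3 - <<'E'
from h import *
s=cv2.imread('pics/scene0.png');t=cv2.imread('pics/top0.png')
def crop(im,x,y,w,h,k): return cv2.resize(im[y:y+h,x:x+w],None,fx=k,fy=k,interpolation=cv2.INTER_CUBIC)
A=np.vstack([np.hstack([crop(s,200,255,66,50,6),crop(s,295,215,66,50,6)]),np.hstack([crop(t,365,150,66,50,6),crop(t,283,155,66,50,6)])])
B=np.hstack([crop(s,405,115,80,110,5),crop(t,160,140,80,110,5)])
cv2.imwrite('pics/A.png',A);cv2.imwrite('pics/B.png',B)
for uv in [(397,175),(316,180),(427,142),(202,188)]: print(onz('top',uv,0.02))
for uv in [(230,288),(332,250)]: print(onz('scene',uv,0.02))
print(tri((437,153),(198,173)))
E
```

```text
[ 0.56899466 -0.25691676  0.02      ]
[0.55923276 0.04953691 0.02      ]
[ 0.69502028 -0.37978252  0.02      ]
[0.54169855 0.48266092 0.02      ]
[ 0.57856056 -0.25887163  0.02      ]
[0.58009506 0.04282448 0.02      ]
(array([0.54341941, 0.42557239, 0.21402779]), np.float64(0.026713689923874233))
```

View pics/A.png

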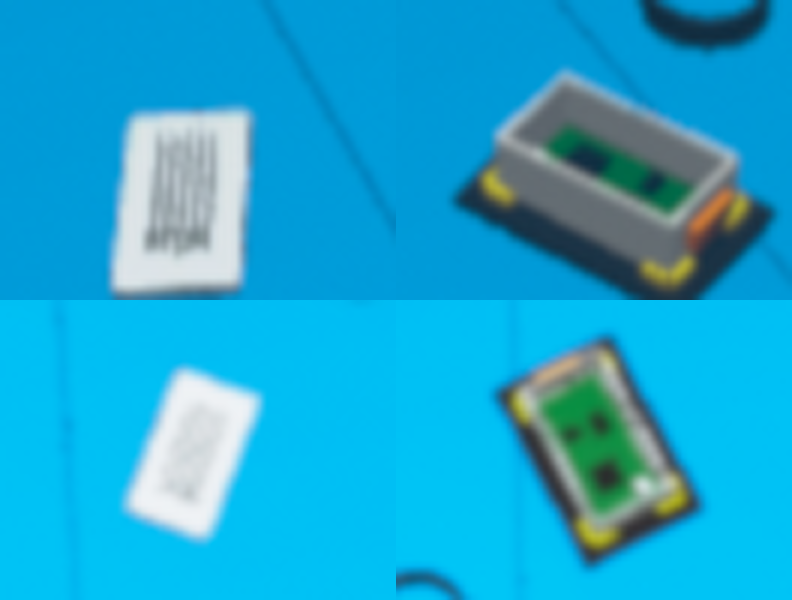

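View pics/B.png

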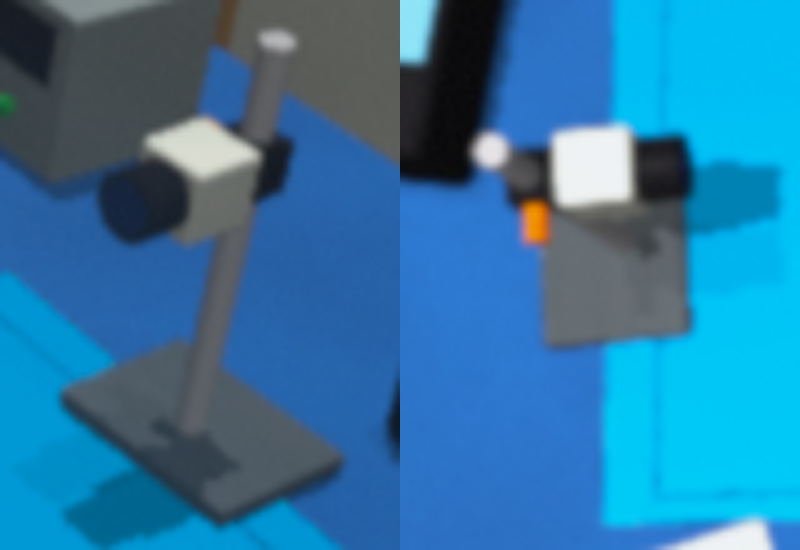

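The cover is the white finned plate, scene crop centre about (230,288). The module's orange connector end points up and left in the top view. The inspection lens faces right in the top view (towards -y), with its glass at scene (430,156) and the column top at scene (460,123) and top (178,170). Next I'll measure with averaged frames.

```bash
cat >> h.py <<'E'
def avg(n,k=6): return np.mean([grab_frame(n).astype(np.float32) for _ in range(k)],0)
def rectfit(n,im,c,r,z,lo=None,sat=45,hull=False,U=4):
    x0,y0=int(c[0]-r),int(c[1]-r); s=cv2.resize(im[y0:y0+2*r,x0:x0+2*r],None,fx=U,fy=U,interpolation=cv2.INTER_CUBIC)
    mn=s.min(2); m=((mn>lo)).astype(np.uint8)
    cs=[q for q in cv2.findContours(m,cv2.RETR_EXTERNAL,cv2.CHAIN_APPROX_NONE)[0] if cv2.contourArea(q)>30*U]
    q=np.vstack(cs) if hull else max(cs,key=cv2.contourArea)
    uv=(q[:,0]+.5)/U-.5+[x0,y0]
    P=np.array([onz(n,a,z)[:2] for a in uv],np.float32)
    (cx,cy),(w,h),a=cv2.minAreaRect(P*1000)
    if w<h: w,h,a=h,w,a+90
    return np.round([cx,cy,w,h,(a+90)%180-90],1)
E
python3 - <<'E'
from h import *
S={n:avg(n) for n in('scene','top')}
np.savez('f0.npz',**S)
print('cover')
for n,c in(('scene',(230,288)),('top',(397,175))):
    for lo in(90,110,130,150): print(n,lo,rectfit(n,S[n],c,28,.013,lo))
print('module rim')
for n,c in(('scene',(332,243)),('top',(316,180))):
    for lo in(110,130,150,170): print(n,lo,rectfit(n,S[n],c,26,.046,lo,hull=True))
for nm,a,b in(('coltop',(460.4,123),(178,170)),):
    print(nm,tri(a,b))
# white head top
for n,c in(('scene',(445,145)),('top',(198,173))):
    x0,y0=c[0]-22,c[1]-22; s=cv2.resize(S[n][y0:y0+44,x0:x0+44],None,fx=4,fy=4,interpolation=cv2.INTER_CUBIC)
    m=(s.min(2)>(150)).astype(np.uint8); k,l,st,ce=cv2.connectedComponentsWithStats(m)
    for i in range(1,k): print(n,'white',st[i,4]/16,np.round((ce[i]+.5)/4-.5+[x0,y0],2),np.round(st[i,:4]/4+[x0,y0,0,0],1))
n='scene';x0,y0=418,140;s=S[n][140:170,418:448]
print(np.round(s[8:26:2,4:24:2,2]).astype(int));print(np.round(s[8:26:2,4:24:2,0]).astype(int))
E
```

```text
cover
scene 90 [ 571.4 -257.   103.5   56.6  -23.7]
scene 110 [ 571.5 -257.   101.8   55.6  -23.7]
scene 130 [ 571.  -256.8  100.3   54.6  -23.7]
scene 150 [ 571.2 -256.7   98.6   53.4  -23.7]
top 90 [ 570.1 -256.7  104.9   60.6  -23.4]
top 110 [ 570.  -256.7  103.4   59.1  -23.6]
top 130 [ 570.1 -256.7  101.8   57.7  -23.6]
top 150 [ 570.1 -256.7  100.1   56.   -23.6]
module rimTraceback (most recent call last):
  File "<stdin>", line 9, in <module>
  File "h.py", line 24, in rectfit
    P=np.array([onz(n,a,z)[:2] for a in uv],np.float32)
                ~~~^^^^^^^
  File "h.py", line 10, in onz
    t,d=ray(n,uv); return t+d*(z-t[2])/d[2]
        ~~~^^^^^^
  File "h.py", line 8, in ray
    K,Rm,t=cam(n); d=Rm@np.linalg.inv(K)@np.array([uv[0],uv[1],1.]); return t,d/np.linalg.norm(d)
           ~~~^^^
  File "h.py", line 5, in cam
    c=get_calibration(n); f=200/np.tan(np.radians(c['fovy'])/2)
ValueError: time passes only in moves, steps and waits
```

The cover is at (571,-257) mm with yaw -23.7°, and both views agree. I'll cache the calibration and carry on with the module and lens.

```bash
sed -i 's/^def cam(n):/import functools\n@functools.lru_cache(None)\ndef cam(n):/' h.py
python3 - <<'E'
from h import *
S=np.load('f0.npz'); S={k:S[k] for k in S}
print('module rim')
for n,c in(('scene',(332,243)),('top',(316,180))):
    for lo in(110,130,150,170):
      try: print(n,lo,rectfit(n,S[n],c,26,.046,lo,hull=True))
      except Exception as e: print(n,lo,e)
for nm,a,b in(('coltop',(460.4,123),(178,170)),):
    print(nm,tri(a,b))
for n,c in(('scene',(445,145)),('top',(198,173))):
    x0,y0=c[0]-22,c[1]-22; s=cv2.resize(S[n][y0:y0+44,x0:x0+44],None,fx=4,fy=4,interpolation=cv2.INTER_CUBIC)
    m=(s.min(2)>(150)).astype(np.uint8); k,l,st,ce=cv2.connectedComponentsWithStats(m)
    for i in range(1,k): print(n,'white',st[i,4]/16,np.round((ce[i]+.5)/4-.5+[x0,y0],2),np.round(st[i,:4]/4+[x0,y0,0,0],1))
s=S['scene'][140:170,418:448]
print(np.round(s[8:26:2,4:24:2,2]).astype(int));print(np.round(s[8:26:2,4:24:2,0]).astype(int))
k=cv2.resize(np.vstack([S['scene'][225:269,300:364],S['top'][158:202,284:348]]),None,fx=6,fy=6,interpolation=cv2.INTER_CUBIC)
k2=cv2.resize(np.vstack([S['scene'][118:168,418:478],S['top'][155:193,168:228]]),None,fx=6,fy=6,interpolation=cv2.INTER_CUBIC)
cv2.imwrite('pics/C.png',np.hstack([k,cv2.resize(k2,(384,528))]).clip(0,255)[:,:,::-1])
E
```

```text
module rim
scene 110 [565.9  47.9 105.1  61.9  26.4]
scene 130 [565.   47.9 102.3  57.3  27. ]
scene 150 need at least one array to concatenate
scene 170 need at least one array to concatenate
top 110 [564.1  49.1 110.4  63.8  26.2]
top 130 [564.7  49.5 107.4  61.2  26.6]
top 150 [566.6  30.1  90.6  21.2  24.2]
top 170 need at least one array to concatenate
coltop (array([0.54255535, 0.47545264, 0.29520672]), np.float64(0.0019782173419755932))
scene white 8.0 [460.37 123.22] [457.8 123.    6.    1.8]
scene white 152.3125 [445.   144.23] [434.5 138.8  22.   12. ]
top white 237.0 [197.96 172.78] [190.5 165.2  16.   16.2]
top white 31.75 [178.09 169.66] [176.  166.8   5.5   6.8]
[[ 84  89  90  93  75  60  51  49  58 114]
 [105 106  70  56  50  49  49  48  48  52]
 [113  98  56  60  61  50  48  48  48  46]
 [150 110  60  61  61  57  48  48  46  46]
 [161 126  62  62  61  62  51  46  45  44]
 [161 149  69  62  62  61  50  45  44  44]
 [161 157 108  62  62  60  48  47  53  68]
 [162 161 155 103  63  60  82 117 136 107]
 [163 162 163 159 143 143 157 162 164 155]]
[[ 64  58  49  40  34  35  36  34  48 114]
 [ 37  34  26  25  27  32  33  32  32  39]
 [ 31  30  24  23  23  26  31  31  31  30]
 [ 38  32  23  23  22  23  27  30  28  27]
 [ 39  34  23  23  22  22  24  27  26  25]
 [ 38  37  24  22  22  22  23  24  24  24]
 [ 38  38  31  22  22  21  22  23  30  59]
 [ 38  40  37  28  23  23  26  31  46  81]
 [ 40  39  38  38  36  36  39  39  40  47]][ WARN:0@0.801] global loadsave.cpp:1063 imwrite_ Unsupported depth image for selected encoder is fallbacked to CV_8U.
```

View pics/C.png

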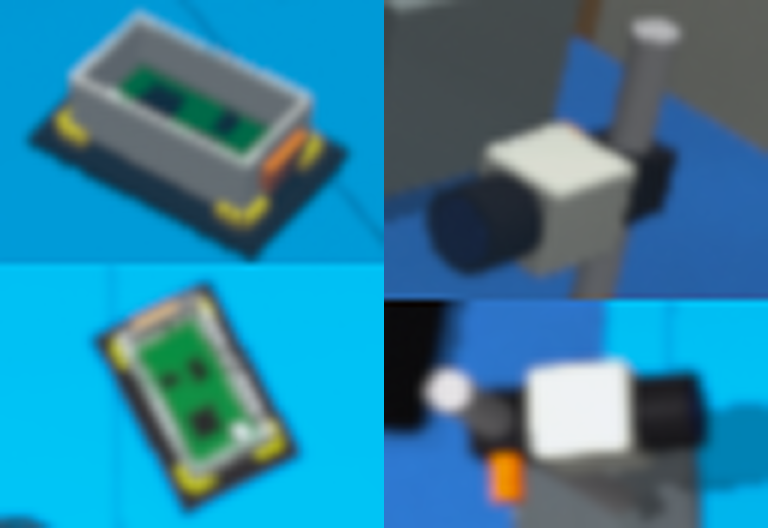

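The module is at (565,48) mm with yaw 27° and its connector on the far-left end. Now the lens.

Run:
```python
from h import *
S=np.load('f0.npz'); S={k:S[k] for k in S}
c,_=tri((445,144.23),(197.96,172.78)); print('headtop',c)
ct,_=tri((460.37,123.2),(178.09,169.66)); print('col',ct)
U=6;x0,y0=414,136
s=cv2.resize(S['scene'][y0:y0+40,x0:x0+40],None,fx=U,fy=U,interpolation=cv2.INTER_CUBIC)
m=((s[:,:,2]>55)&(s[:,:,2]<68)&(s[:,:,0]<27)).astype(np.uint8); m=cv2.morphologyEx(m,cv2.MORPH_OPEN,np.ones((9,9)))
q=max(cv2.findContours(m,0,cv2.CHAIN_APPROX_NONE)[0],key=cv2.contourArea)
e=cv2.fitEllipse(q); M=cv2.moments(q);g=np.array([M['m10']/M['m00'],M['m01']/M['m00']])
g=(g+.5)/U-.5+[x0,y0];print('glass',(np.array(e[0])+.5)/U-.5+[x0,y0],np.array(e[1])/U,e[2],g)
# dark barrel in top: profile
t=S['top'];print(np.round(t[160:190:2,206:224].mean(2)).astype(int))
# head top square edges in both views
for n,cc in(('scene',(445,145)),('top',(198,173))): print(n,rectfit(n,S[n],cc,18,c[2],140))
h=(c-ct);print('dir head-col',np.degrees(np.arctan2(-h[1],-h[0])))
t0,d=ray('scene',g)
for hz in(c[2]-.025,c[2]-.023): p=t0+d*(hz-t0[2])/d[2]; v=ct-p; print(p,np.hypot(*v[:2]),np.degrees(np.arctan2(v[1],v[0])))
```

```text
headtop [0.54564248 0.43018641 0.23928763]
col [0.54344162 0.47492957 0.29523791]
glass [429.29718526 156.1153628 ] [ 7.4851532  11.87831879] 158.0174560546875 [429.29843449 156.12270668]
[[145 145 145 145 144 141 138 142 144 145 145 145 145 145 145 145 145 145]
 [145 145 145 145 145 142 138 142 145 145 145 145 145 145 145 145 145 145]
 [147 145 145 145 145 142 138 141 144 145 145 145 145 145 145 145 145 146]
 [161 142 132 132 131 126 118 114 112 110 120 134 143 146 146 146 146 146]
 [130  74  55  51  48  46  43  41  39  38  55  95 132 144 146 146 146 146]
 [129  59  34  33  33  33  34  34  33  31  39  70 112 138 145 146 145 145]
 [134  66  44  43  44  44  44  44  41  37  36  53  90 126 136 133 126 121]
 [139  68  43  41  40  40  39  38  35  32  30  37  64  92 104 105 104 103]
 [142  69  35  30  30  30  29  29  28  28  26  35  62  90 102 103 103 103]
 [145  77  39  27  25  25  25  26  26  26  30  45  68  92 102 103 103 103]
 [110  86  69  58  53  51  54  58  61  60  66  81  93 101 103 103 103 103]
 [ 95  92  88  81  75  73  72  73  72  70  75  88  98 103 103 103 103 103]
 [ 76  75  74  73  74  74  75  74  72  69  71  84  94 100 100 101 101 102]
 [ 74  73  72  73  80  91  95  92  83  76  75  88 100 108 110 111 117 126]
 [ 76  71  68  67  71  83  96 100 100  95  90 106 126 136 138 138 138 139]]
scene [545.4 431.5  52.9  52.4 -86.7]
top [545.4 429.6  53.3  52.2   3.5]
dir head-col 92.81603734377734
[0.54585754 0.37816668 0.21428763] 0.09679304193173506 91.43022802393584
[0.54814944 0.37590276 0.21628763] 0.09913864703076994 92.72183909402224
```

Lens is about (548.7, 375.5, 216) mm with axis yaw 93.4°; the glass, head and column measurements agree (100 mm check passes). Next I'll plan the move above the cover.

```bash
cat >> h.py <<'E'
def plan(x,y,z,yaw):
    o=observe(); p=np.array(o['position']); A=R.from_euler('xyz',o['tool_rot'])
    T=R.from_euler('xyz',[np.pi,0,np.radians(yaw)])
    d=A.inv().apply(np.array([x,y,z])/1000-p)/.5; r=(A.inv()*T).as_rotvec()/np.radians(120)
    print('t',round(o['clock'],2),'pos',np.round(p*1000,1),'rpy',np.round(np.degrees(o['tool_rot']),2),'F',np.round(o['force'],1),'w',round(o['grip_width']*1000,1),'ff',round(o['finger_force'],1),'->',np.round(d,4).tolist(),np.round(r,4).tolist(),'mm',np.round(np.linalg.norm(d)*500,1))
E
python3 -c "
from h import *
plan(570.7,-256.8,120,-23.7)"
```

```text
t 0.7 pos [ 175.  -600.   231.3] rpy [180.    -0.    16.26] F [ 0.4 -0.5  1. ] w 85.3 ff 0.0 -> [0.9519, -0.4374, 0.2226] [0.0, -0.0, 0.333] mm 535.5
```

Request:
play_rows([
  [0.95, -0.437, 0.15, 0, 0, 0.333, 0],
  [0.95, -0.437, 0.15, 0, 0, 0.333, 0],
  [0.95, -0.437, 0.15, 0, 0, 0.333, 0],
  [0.95, -0.437, 0.15, 0, 0, 0.333, 0],
  [0.95, -0.437, 0.15, 0, 0, 0.333, 0],
  [0.95, -0.437, 0.15, 0, 0, 0.333, 0],
  [0.95, -0.437, 0.15, 0, 0, 0.333, 0],
  [0.95, -0.437, 0.15, 0, 0, 0.333, 0],
  [0.95, -0.437, 0.15, 0, 0, 0.333, 0],
  [0.95, -0.437, 0.15, 0, 0, 0.333, 0],
], newtons=40)

```text
clock: 1.7
position: [0.5452, -0.2783, 0.1611]
tool_rot: [3.142, -0.0, -0.414]
force: [0.5, -1.7, -0.1]
grip_width: 0.0854
finger_force: 0.0
```

```bash
python3 -c "
from h import *
plan(570.7,-256.8,120,-23.7)"
```

```text
t 1.7 pos [ 545.2 -278.3  161.1] rpy [ 1.80e+02 -2.00e-02 -2.37e+01] F [ 0.5 -1.7 -0.1] w 85.4 ff 0.0 -> [0.0294, -0.06, 0.0823] [0.0, -0.0002, -0.0] mm 53.0
```

Request:
play_rows([
  [0.03, -0.06, 0.14, 0, 0, 0, 0],
  [0.03, -0.06, 0.14, 0, 0, 0, 0],
  [0.03, -0.06, 0.14, 0, 0, 0, 0],
  [0.03, -0.06, 0.14, 0, 0, 0, 0],
  [0.03, -0.06, 0.14, 0, 0, 0, 0],
])

```text
clock: 2.2
position: [0.5696, -0.26, 0.0931]
tool_rot: [3.141, -0.002, -0.415]
force: [-0.8, 0.2, 0.4]
grip_width: 0.0856
finger_force: 0.0
```

Run:
```python
from h import *
plan(570.7,-256.8,14.5,-23.7)
s=grab_frame('scene');t=grab_frame('top')
k=np.vstack([cv2.resize(a,None,fx=4,fy=4,interpolation=cv2.INTER_CUBIC) for a in(s[240:310,180:280],t[140:210,345:445])])
cv2.imwrite('pics/D.png',k[:,:,::-1])
```

```text
t 2.2 pos [ 569.6 -260.    93.1] rpy [ 1.7998e+02 -1.2000e-01 -2.3790e+01] F [-0.8  0.2  0.4] w 85.6 ff 0.0 -> [-0.0008, -0.0068, 0.1571] [0.0002, -0.001, -0.0007] mm 78.6
```

View pics/D.png

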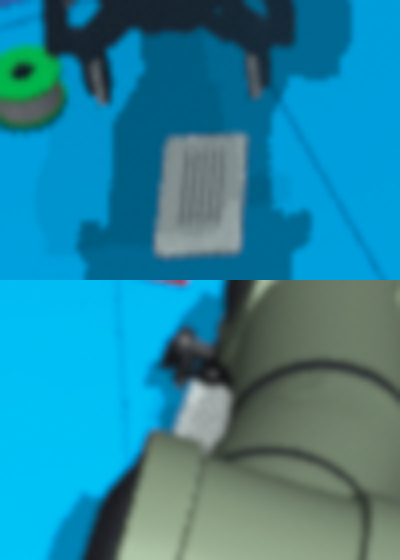

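The fingers straddle the cover in the scene crop (tips at (97,100) and (255,90), cover at (203,195)). Descending.

Request:
play_rows([
  [-0.001, -0.007, 0.07, 0, -0.001, 0, 0],
  [-0.001, -0.007, 0.12, 0, -0.001, -0.001, 0],
  [-0.001, -0.007, 0.145, 0, -0.001, -0.001, 0],
  [-0.001, -0.007, 0.157, 0, -0.001, -0.001, 0],
  [-0.001, -0.007, 0.157, 0, -0.001, -0.001, 0],
  [-0.001, -0.007, 0.157, 0, -0.001, -0.001, 0],
])

```text
clock: 2.9
position: [0.571, -0.2555, 0.0139]
tool_rot: [-3.142, 0.001, -0.412]
force: [0.4, 0.1, -0.2]
grip_width: 0.0855
finger_force: 0.0
```

```bash
python3 -c "
from h import *
plan(570.7,-256.8,14.5,-23.7)"
```

```text
t 2.9 pos [ 571.  -255.5   13.9] rpy [-1.80e+02  4.00e-02 -2.36e+01] F [ 0.4  0.1 -0.2] w 85.5 ff 0.0 -> [0.0004, 0.0026, -0.0012] [-0.0, 0.0003, 0.0008] mm 1.5
```

Request:
play_rows([
  [0, 0.002, -0.001, 0, 0, 0, 0.3],
  [0, 0.002, -0.001, 0, 0, 0, 0.5],
  [0, 0.002, -0.001, 0, 0, 0, 0.6],
  [0, 0.002, -0.001, 0, 0, 0, 0.7],
  [0, 0.002, -0.001, 0, 0, 0, 0.8],
  [0, 0.002, -0.001, 0, 0, 0, 1],
  [0, 0.002, -0.001, 0, 0, 0, 1],
  [0, 0.002, -0.001, 0, 0, 0, 1],
  [0, 0.002, -0.001, 0, 0, 0, 1],
  [0, 0.002, -0.001, 0, 0, 0, 1],
], newtons=40)

```text
clock: 3.9
position: [0.5702, -0.2561, 0.0136]
tool_rot: [-3.142, 0.002, -0.412]
force: [-1.7, 0.7, 6.8]
grip_width: 0.0249
finger_force: 40.0
```

```bash
python3 -c "
from h import *
plan(570.7,-256.8,100,-23.7)
plan(565,48.2,130,27)"
```

```text
t 3.9 pos [ 570.2 -256.1   13.6] rpy [-1.800e+02  1.000e-01 -2.358e+01] F [-1.7  0.7  6.8] w 24.9 ff 40.0 -> [0.0012, 0.001, -0.1728] [-0.0, 0.0009, 0.001] mm 86.4
t 3.9 pos [ 570.2 -256.1   13.6] rpy [-1.800e+02  1.000e-01 -2.358e+01] F [-1.7  0.7  6.8] w 24.9 ff 40.0 -> [-0.2534, -0.5535, -0.2323] [-0.0004, 0.0008, -0.4215] mm 325.8
```

Request:
play_rows([
  [0, 0, -0.02, 0, 0, 0, 1],
  [0, 0, -0.06, 0, 0, 0, 1],
  [0, 0, -0.12, 0, 0, 0, 1],
  [0, 0, -0.19, 0, 0, 0, 1],
  [0, 0, -0.23, 0, 0, 0, 1],
  [0, 0, -0.23, 0, 0, 0, 1],
  [0, 0, -0.23, 0, 0, 0, 1],
])

```text
clock: 4.6
position: [0.5703, -0.256, 0.1285]
tool_rot: [-3.141, 0.002, -0.411]
force: [-0.8, -0.0, -0.5]
grip_width: 0.0251
finger_force: 39.6
```

Run:
```python
from h import *
S=avg('scene',3); o=observe(); dz=o['position'][2]-.0136
c=proj('scene',[.5707,-.2568,.020+dz]); print(c,dz)
for lo in (90,110,130,150): print(rectfit('scene',S,c,28,.013+dz,lo))
plan(565,48.2,130,27)
```

```text
[224.68276093 254.5230211 ] 0.1136414564733271
[ 572.2 -256.1  101.4   54.1  -22.9]
[ 581.7 -260.1   77.5   52.8  -22.9]
[ 600.  -266.3   50.4   39.2   61.5]Traceback (most recent call last):
  File "<stdin>", line 4, in <module>
  File "h.py", line 24, in rectfit
    q=np.vstack(cs) if hull else max(cs,key=cv2.contourArea)
                                 ~~~^^^^^^^^^^^^^^^^^^^^^^^^
ValueError: max() iterable argument is empty
```

Request:
play_rows([
  [-0.015, -0.033, 0, 0, 0, -0.025, 1],
  [-0.045, -0.1, 0, 0, 0, -0.075, 1],
  [-0.076, -0.166, 0, 0, 0, -0.127, 1],
  [-0.107, -0.233, 0, 0, 0, -0.178, 1],
  [-0.14, -0.306, 0, 0, 0, -0.233, 1],
  [-0.173, -0.378, 0, 0, 0, -0.288, 1],
  [-0.205, -0.447, 0, 0, 0, -0.341, 1],
  [-0.23, -0.502, 0, 0, 0, -0.383, 1],
  [-0.246, -0.537, 0, 0, 0, -0.409, 1],
  [-0.253, -0.553, 0, 0, 0, -0.421, 1],
])

```text
clock: 5.75
position: [0.5646, 0.0498, 0.1281]
tool_rot: [-3.139, 0.002, 0.474]
force: [0.1, -0.3, -1.8]
grip_width: 0.0251
finger_force: 39.6
```

```bash
python3 -c "
from h import *
plan(565,48.2,75,27)"
```

```text
t 5.75 pos [564.6  49.8 128.1] rpy [-1.7986e+02  1.0000e-01  2.7160e+01] F [ 0.1 -0.3 -1.8] w 25.1 ff 39.6 -> [-0.0006, 0.0034, 0.1062] [-0.0011, 0.0008, 0.0013] mm 53.2
```

Request:
play_rows([
  [0, 0.003, 0.04, -0.001, 0.001, 0.001, 1],
  [0, 0.003, 0.08, -0.001, 0.001, 0.001, 1],
  [0, 0.003, 0.106, -0.001, 0.001, 0.001, 1],
  [0, 0.003, 0.106, -0.001, 0.001, 0.001, 1],
  [0, 0.003, 0.106, -0.001, 0.001, 0.001, 1],
  [0, 0.003, 0.106, -0.001, 0.001, 0.001, 1],
])

```text
clock: 6.35
position: [0.5661, 0.0465, 0.0763]
tool_rot: [3.141, -0.002, 0.468]
force: [0.1, -0.6, -0.5]
grip_width: 0.025
finger_force: 39.5
```

Run:
```python
from h import *
S=avg('scene',5); np.savez('f1.npz',scene=S); o=observe(); z=o['position'][2]-.0136+.013
c=proj('scene',[.565,.048,z]); print(c,z)
for lo in (80,90,100,110): 
    try: print(lo,rectfit('scene',S,c,26,z,lo))
    except Exception as e: print(e)
plan(565,48.2,51,27)
x,y=int(c[0])-50,int(c[1])-45
cv2.imwrite('pics/E.png',cv2.resize(S[y:y+90,x:x+100].clip(0,255).astype(np.uint8),None,fx=6,fy=6,interpolation=cv2.INTER_CUBIC)[:,:,::-1]); print(x,y)
```

```text
[331.52431294 231.68729168] 0.07535655315012864
80 [596.9  32.2 120.1 115.9 -32. ]
90 [597.4  32.2 118.9 113.9 -32. ]
100 [597.9  32.2 117.4 112.1 -32.1]
110 [575.   50.1 112.4  56.1  28.6]
t 6.6 pos [565.8  46.7  76. ] rpy [ 1.7996e+02 -8.0000e-02  2.6810e+01] F [-0.4  0.7 -1.3] w 25.0 ff 39.5 -> [-0.0001, -0.0035, 0.0499] [0.0003, -0.0007, -0.0016] mm 25.0
281 186
```

View pics/E.png

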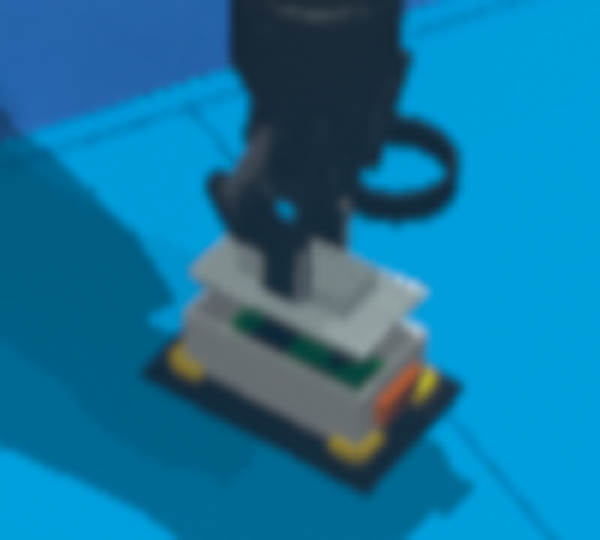

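The cover hovers level over the module: in the crop its plate corners are at (190,271), (430,292) and (365,355), with the rim just below. I'll compare these with the projected corners.

Run:
```python
from h import *
def corners(cx,cy,yaw,z,L,W):
    r=R.from_euler('z',yaw,degrees=True)
    return [np.round((proj('scene',r.apply([sx*L/2e3,sy*W/2e3,0])+[cx/1e3,cy/1e3,z])-[281,186]+.5)*6-.5,1) for sx,sy in((-1,-1),(1,1),(1,-1))]
a=np.radians(26.8)
print('plate exp',corners(565.8+1.2*np.cos(a),46.7+1.2*np.sin(a),26.8,.0754,97,53))
print('rim exp',corners(564.9,48.2,26.8,.046,100,56))
S=np.load('f1.npz')['scene'];g=cv2.resize(S[186:276,281:381].clip(0,255).astype(np.uint8),None,fx=6,fy=6,interpolation=cv2.INTER_CUBIC)
e=cv2.Canny(cv2.GaussianBlur(g[:,:,0],(9,9),3),15,40)   # red: grey vs blue mat
l=cv2.HoughLinesP(e,1,np.pi/360,25,minLineLength=40,maxLineGap=8)
for q in sorted(l[:,0].tolist()):
    if 170<q[0]<450 and 220<q[1]<460: print(q,round(np.degrees(np.arctan2(q[3]-q[1],q[2]-q[0])),1))
```

```text
plate exp [array([187.3, 269.7]), array([426. , 289.3]), array([363.8, 354.7])]
rim exp [array([182.5, 313.5]), array([426.4, 332.1]), array([361.7, 401.4])]
[203, 375, 326, 439] 27.5
[253, 309, 299, 331] 25.6
[259, 341, 352, 386] 25.8
[268, 407, 320, 435] 28.3
[286, 326, 330, 349] 27.6
[354, 253, 419, 281] 23.3
```

Expected and observed corners agree within about 1 mm. I'll apply the small correction and lower until the lip is just above the rim.

```bash
python3 -c "
from h import *
plan(563.8,47.7,57,26.8)"
```

```text
t 6.6 pos [565.8  46.7  76. ] rpy [ 1.7996e+02 -8.0000e-02  2.6810e+01] F [-0.4  0.7 -1.3] w 25.0 ff 39.5 -> [-0.0027, -0.0037, 0.0379] [0.0003, -0.0007, 0.0001] mm 19.1
```

Request:
play_rows([
  [-0.003, -0.004, 0.01, 0, -0.001, 0, 1],
  [-0.003, -0.004, 0.025, 0, -0.001, 0, 1],
  [-0.003, -0.004, 0.037, 0, -0.001, 0, 1],
  [-0.003, -0.004, 0.037, 0, -0.001, 0, 1],
  [-0.003, -0.004, 0.037, 0, -0.001, 0, 1],
])

```text
clock: 7.1
position: [0.5632, 0.0478, 0.0567]
tool_rot: [3.141, 0.002, 0.468]
force: [-0.3, -0.5, -1.8]
grip_width: 0.025
finger_force: 39.5
```

```bash
python3 -c "
from h import *
plan(563.8,47.7,52,26.8)"
```

```text
t 7.1 pos [563.2  47.8  56.7] rpy [1.7999e+02 1.1000e-01 2.6820e+01] F [-0.3 -0.5 -1.8] w 25.0 ff 39.5 -> [0.001, 0.0006, 0.0094] [0.0001, 0.0009, 0.0002] mm 4.8
```

Request:
play_rows([
  [0.001, 0, 0.003, 0, 0, 0, 1],
  [0.001, 0, 0.005, 0, 0, 0, 1],
  [0.001, 0, 0.007, 0, 0, 0, 1],
  [0.001, 0, 0.007, 0, 0, 0, 1],
])

```text
clock: 7.5
position: [0.5637, 0.048, 0.0534]
tool_rot: [3.141, 0.001, 0.468]
force: [-0.3, -0.4, -1.1]
grip_width: 0.0247
finger_force: 39.5
```

```bash
python3 -c "
from h import *
plan(563.8,47.7,50.6,26.8)"
```

```text
t 7.5 pos [563.7  48.   53.4] rpy [1.7998e+02 8.0000e-02 2.6820e+01] F [-0.3 -0.4 -1.1] w 24.7 ff 39.5 -> [-0.0001, 0.0005, 0.0056] [0.0002, 0.0007, 0.0002] mm 2.8
```

Request:
play_rows([
  [0, 0, 0.002, 0, 0, 0, 1],
  [0, 0, 0.004, 0, 0, 0, 1],
  [0, 0, 0.006, 0, 0, 0, 1],
  [0, 0, 0.006, 0, 0, 0, 1],
])

```text
clock: 7.9
position: [0.5638, 0.048, 0.0506]
tool_rot: [3.141, 0.001, 0.468]
force: [-1.4, 0.1, 2.4]
grip_width: 0.0253
finger_force: 39.9
```

```bash
python3 -c "
from h import *
plan(563.8,47.7,50.6,26.8)"
```

```text
t 7.9 pos [563.8  48.   50.6] rpy [1.7997e+02 8.0000e-02 2.6810e+01] F [-1.4  0.1  2.4] w 25.3 ff 39.9 -> [-0.0002, 0.0005, -0.0] [0.0002, 0.0006, 0.0001] mm 0.3
```

Seated at the expected height (50.6 mm) with light contact. Releasing and rising.

Request:
play_rows([
  [0, 0, 0, 0, 0, 0, 0.6],
  [0, 0, 0, 0, 0, 0, 0.4],
  [0, 0, 0, 0, 0, 0, 0],
  [0, 0, 0, 0, 0, 0, 0],
  [0, 0, -0.01, 0, 0, 0, 0],
  [0, 0, -0.06, 0, 0, 0, 0],
  [0, 0, -0.14, 0, 0, 0, 0],
  [0, 0, -0.2, 0, 0, 0, 0],
  [0, 0, -0.24, 0, 0, 0, 0],
  [0, 0, -0.24, 0, 0, 0, 0],
])

```text
clock: 8.9
position: [0.5652, 0.0482, 0.1736]
tool_rot: [3.14, -0.003, 0.468]
force: [0.2, 0.6, -0.4]
grip_width: 0.0854
finger_force: 0.0
```

Run:
```python
from h import *
S=avg('scene',4);np.savez('f2.npz',scene=S)
for lo in (90,110,130,150):
    try: print(lo,rectfit('scene',S,(332,241),26,.050,lo))
    except Exception as e: print(lo,e)
plan(564.9,48.2,60,26.8)
cv2.imwrite('pics/F.png',cv2.resize(S[186:276,281:381].clip(0,255).astype(np.uint8),None,fx=6,fy=6,interpolation=cv2.INTER_CUBIC)[:,:,::-1])
```

```text
90 [579.9  40.5 121.   87.5  25.4]
110 [567.6  47.5 103.   61.6  26.3]
130 [583.6  58.8  59.   56.7  22. ]
150 [594.6  81.5  24.3  18.8 -35.7]
t 9.1 pos [563.4  48.  169.8] rpy [1.800e+02 1.400e-01 2.682e+01] F [-0.3  0.1  0.4] w 85.7 ff 0.0 -> [0.0033, 0.001, 0.2195] [0.0, 0.0012, 0.0001] mm 109.8
```

View pics/F.png

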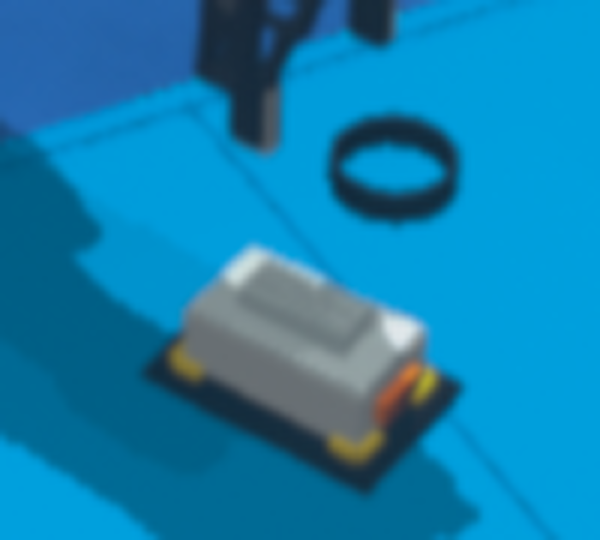

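The cover sits flush on the rim, and the plate edges are parallel to the housing in the crop. Going down to grip the module.

Request:
play_rows([
  [0.003, 0.001, 0.06, 0, 0.001, 0, 0],
  [0.003, 0.001, 0.13, 0, 0.001, 0, 0],
  [0.003, 0.001, 0.2, 0, 0.001, 0, 0],
  [0.003, 0.001, 0.25, 0, 0.001, 0, 0],
  [0.003, 0.001, 0.28, 0, 0.001, 0, 0],
  [0.003, 0.001, 0.3, 0, 0.001, 0, 0],
  [0.003, 0.001, 0.309, 0, 0.001, 0, 0],
  [0.003, 0.001, 0.309, 0, 0.001, 0, 0],
  [0.003, 0.001, 0.309, 0, 0.001, 0, 0],
])

```text
clock: 10.0
position: [0.5659, 0.0483, 0.0168]
tool_rot: [3.141, -0.002, 0.468]
force: [-0.7, 0.9, 0.3]
grip_width: 0.0858
finger_force: 0.0
```

```bash
python3 -c "
from h import *
plan(564.9,48.2,15,26.8)"
```

```text
t 10.0 pos [565.9  48.3  16.8] rpy [ 1.7995e+02 -1.1000e-01  2.6820e+01] F [-0.7  0.9  0.3] w 85.8 ff 0.0 -> [-0.0018, -0.0007, 0.0037] [0.0004, -0.0009, 0.0001] mm 2.1
```

Request:
play_rows([
  [-0.001, 0, 0.001, 0, 0, 0, 0.2],
  [-0.001, 0, 0.001, 0, 0, 0, 0.3],
  [-0.001, 0, 0.001, 0, 0, 0, 0.4],
  [-0.001, 0, 0.001, 0, 0, 0, 0.5],
  [-0.001, 0, 0.001, 0, 0, 0, 1],
  [-0.001, 0, 0.001, 0, 0, 0, 1],
  [-0.001, 0, 0.001, 0, 0, 0, 1],
  [-0.001, 0, 0.001, 0, 0, 0, 1],
], newtons=60)

```text
clock: 10.8
position: [0.5651, 0.048, 0.0163]
tool_rot: [3.141, -0.001, 0.468]
force: [-3.9, -0.5, 11.2]
grip_width: 0.0551
finger_force: 63.7
```

```bash
python3 -c "
from h import *
plan(564.9,48.2,100,26.8)"
```

```text
t 10.8 pos [565.1  48.   16.3] rpy [ 1.7996e+02 -8.0000e-02  2.6810e+01] F [-3.9 -0.5 11.2] w 55.1 ff 63.7 -> [0.0001, -0.0004, -0.1675] [0.0003, -0.0006, 0.0001] mm 83.7
```

Request:
play_rows([
  [0, 0, -0.01, 0, 0, 0, 1],
  [0, 0, -0.03, 0, 0, 0, 1],
  [0, 0, -0.07, 0, 0, 0, 1],
  [0, 0, -0.13, 0, 0, 0, 1],
  [0, 0, -0.2, 0, 0, 0, 1],
  [0, 0, -0.27, 0, 0, 0, 1],
  [0, 0, -0.33, 0, 0, 0, 1],
  [0, 0, -0.36, 0, 0, 0, 1],
  [0, 0, -0.37, 0, 0, 0, 1],
  [0, 0, -0.37, 0, 0, 0, 1],
])

```text
clock: 11.8
position: [0.5647, 0.0479, 0.201]
tool_rot: [3.141, -0.002, 0.468]
force: [-0.9, 0.4, -3.3]
grip_width: 0.0551
finger_force: 64.5
```

```bash
python3 -c "
from h import *
plan(557.1,219.7,203.3,93.4)"
```

```text
t 11.8 pos [564.7  47.9 201. ] rpy [ 1.7995e+02 -9.0000e-02  2.6810e+01] F [-0.9  0.4 -3.3] w 55.1 ff 64.5 -> [0.1414, -0.3135, -0.0045] [0.0008, -0.0004, -0.5549] mm 172.0
```

Weight on the wrist (3.3 N) matches module plus cover. Swinging to a standoff 100 mm from the lens.

Request:
play_rows([
  [0.008, -0.015, 0, 0, 0, -0.027, 1],
  [0.022, -0.047, -0.001, 0, 0, -0.083, 1],
  [0.04, -0.09, -0.002, 0, 0, -0.15, 1],
  [0.06, -0.135, -0.003, 0, 0, -0.22, 1],
  [0.08, -0.18, -0.004, 0, 0, -0.29, 1],
  [0.1, -0.22, -0.004, 0, 0, -0.36, 1],
  [0.118, -0.26, -0.004, 0, 0, -0.43, 1],
  [0.132, -0.29, -0.004, 0, 0, -0.49, 1],
  [0.139, -0.308, -0.004, 0.001, 0, -0.535, 1],
  [0.141, -0.313, -0.004, 0.001, 0, -0.555, 1],
])

```text
clock: 12.8
position: [0.5561, 0.2206, 0.201]
tool_rot: [-3.138, -0.001, 1.636]
force: [0.4, -0.6, -2.9]
grip_width: 0.0549
finger_force: 64.4
```

```bash
python3 -c "
from h import *
plan(556.8,239.7,203.3,93.4)"
```

```text
t 12.8 pos [556.1 220.6 201. ] rpy [-1.7982e+02 -8.0000e-02  9.3730e+01] F [ 0.4 -0.6 -2.9] w 54.9 ff 64.4 -> [0.0379, 0.0039, -0.0045] [-0.0015, -0.0006, 0.0028] mm 19.2
```

Request:
play_rows([
  [0.01, 0.002, -0.002, -0.001, 0, 0.002, 1],
  [0.025, 0.003, -0.004, -0.001, 0, 0.003, 1],
  [0.035, 0.003, -0.004, -0.001, 0, 0.003, 1],
  [0.038, 0.003, -0.004, -0.001, 0, 0.003, 1],
  [0.038, 0.003, -0.004, -0.001, 0, 0.003, 1],
  [0.038, 0.003, -0.004, -0.001, 0, 0.003, 1],
])

```text
clock: 13.4
position: [0.5574, 0.2382, 0.2045]
tool_rot: [3.14, -0.001, 1.624]
force: [-0.0, 0.8, -2.0]
grip_width: 0.0551
finger_force: 64.4
```

Run:
```python
from h import *
plan(556.8,239.7,203.3,93.4)
S={n:avg(n,5) for n in('scene','top')};np.savez('f3.npz',**S)
k=np.hstack([cv2.resize(S['scene'][115:215,380:480].clip(0,255).astype(np.uint8),(400,400),interpolation=cv2.INTER_CUBIC),cv2.resize(S['top'][130:230,180:280].clip(0,255).astype(np.uint8),(400,400),interpolation=cv2.INTER_CUBIC)])
cv2.imwrite('pics/G.png',k[:,:,::-1])
```

```text
t 13.4 pos [557.4 238.2 204.5] rpy [ 1.7992e+02 -4.0000e-02  9.3040e+01] F [-0.   0.8 -2. ] w 55.1 ff 64.4 -> [0.003, -0.0011, 0.0024] [0.0006, -0.0003, -0.003] mm 2.0
```

View pics/G.png

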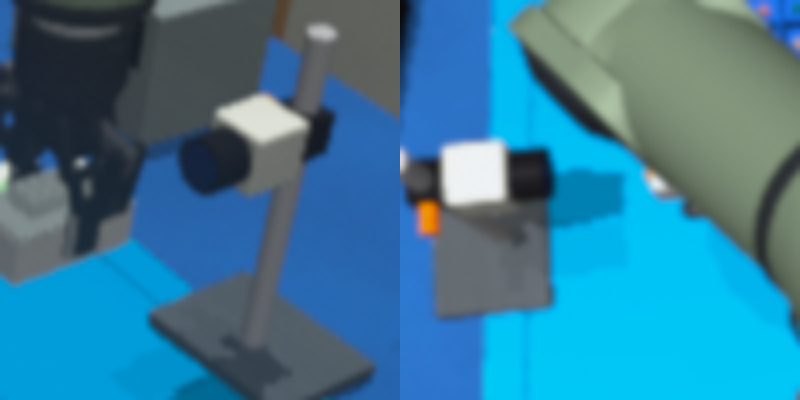

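The module is held level in front of the lens: in the left crop the glass is at (200,162) and the module's front lower corner at (130,240). I'll check the corner projections against the picture.

Run:
```python
from h import *
o=observe();p=o['position'];yaw=o['tool_rot'][2]
r=R.from_euler('z',yaw); org=np.array([p[0],p[1],p[2]-.0163+.012])
for q in((50,-28,0),(50,-28,34),(-50,-28,0),(-50,-28,34)): print(q,np.round(proj('scene',org+r.apply(np.array(q)/1e3)),2))
print('lens',proj('scene',[.5487,.3755,.216]),proj('scene',[.5487,.3755,.214]))
print('port',org+r.apply([.056,0,.017]), 'pz',p[2])
S=np.load('f3.npz')['scene'];U=8;x0,y0=370,150
g=cv2.resize(S[y0:y0+45,x0:x0+55].clip(0,255).astype(np.uint8),None,fx=U,fy=U,interpolation=cv2.INTER_CUBIC)
e=cv2.Canny(g[:,:,0],30,80)
for q in cv2.HoughLinesP(e,1,np.pi/360,30,minLineLength=40,maxLineGap=8)[:,0]: print(np.round((q.reshape(2,2)+.5)/U-.5+[x0,y0],1).tolist())
```

```text
(50, -28, 0) [411.82 174.88]
(50, -28, 34) [413.54 164.69]
(-50, -28, 0) [383.12 185.83]
(-50, -28, 34) [384.39 175.49]
lens [429.29413345 156.33561061] [429.18197519 156.92145082]
port [0.55444146 0.29434653 0.21722172] pz 0.2045217180444103
[[374.4, 179.9], [382.2, 186.1]]
[[380.9, 160.6], [381.1, 154.9]]
```

Run:
```python
from h import *
S=np.load('f3.npz')['scene']
o=observe();p=o['position'];r=R.from_euler('z',o['tool_rot'][2]); org=np.array([p[0],p[1],p[2]-.0163+.012])
def prof(n,im,P,d,w=7):
    # sub-pixel edge along direction d at projected point
    c=proj('scene',P); ts=np.arange(-w,w+.1,.25)
    m=(c+np.outer(ts,d)).astype(np.float32); v=cv2.remap(im[:,:,0].astype(np.float32),m[:,:1],m[:,1:],cv2.INTER_CUBIC)[:,0]
    g=np.abs(np.gradient(v)); i=g.argmax(); print(n,'shift px',ts[i],'step',round(v[max(i-6,0)],0),round(v[min(i+6,len(v)-1)],0))
for z in(8,14,20,26): prof('right edge',S,org+r.apply([.05,-.028,z/1e3]),[1,0])
for x in(20,30,40): prof('bottom edge',S,org+r.apply([x/1e3,-.028,0]),[0,1])
# same test: module bottom/left in original picture vs robot-known gripped pose (565.1,48.0,26.8)
```

```text
right edge shift px -0.25 step 104.0 45.0
right edge shift px 0.25 step 100.0 40.0
right edge shift px 0.0 step 101.0 41.0
right edge shift px -2.0 step 41.0 79.0
bottom edge shift px 0.75 step 72.0 -3.0
bottom edge shift px 1.0 step 93.0 -4.0
bottom edge shift px 1.0 step 92.0 -4.0
```

Run:
```python
from h import *
for dv in(0,-.5,-.9):
    h,gh=tri((445,144.23+dv),(197.96,172.78)); c,gc=tri((460.37,123.2+dv),(178.09,169.66))
    d=np.array([np.cos(np.radians(93.4)),np.sin(np.radians(93.4))]); l=c[:2]-.1*d
    t,r=ray('scene',(429.3,156.12+dv)); k=(l[1]-t[1])/r[1]; P=t+k*r
    print(dv,'head',np.round(h*1e3,1),round(gh*1e3,1),'col',np.round(c*1e3,1),round(gc*1e3,1),'lens',np.round(P*1e3,1),'lens by col x',round(l[0]*1e3,1))
S=np.load('f3.npz')['scene']
o=observe();p=o['position'];r=R.from_euler('z',o['tool_rot'][2]); org=np.array([p[0],p[1],p[2]-.0163+.012])
def prof(im,P,d,ch=0,w=4):
    c=proj('scene',P); ts=np.arange(-w,w+.1,.2)
    m=(c+np.outer(ts,d)).astype(np.float32); v=cv2.remap(im[:,:,ch].astype(np.float32),m[:,:1],m[:,1:],cv2.INTER_CUBIC)[:,0]
    g=np.abs(np.gradient(v)); i=g[2:-2].argmax()+2; return round(ts[i],1),int(v.min()),int(v.max())
print('bottom',[prof(S,org+r.apply([x/1e3,-.028,0]),[0,1]) for x in(-45,-40,-30,20,30,40,45)])
print('rear bottom',[prof(S,org+r.apply([-.05,y/1e3,0]),[0,1]) for y in(-20,-10,0,10)])
# reference: original picture, module in nest at gripped pose; top rim outer edges against walls / mat
S0=np.load('f0.npz')['scene'];r0=R.from_euler('z',26.8,degrees=True);o0=np.array([.5651,.048,.012])
print('rim0 -x edge',[prof(S0,o0+r0.apply([-.05,y/1e3,.034]),[0,1]) for y in(-15,0,15)])
print('rim0 +y edge',[prof(S0,o0+r0.apply([x/1e3,.028,.034]),[0,1]) for x in(-30,-10,10,30)])
print('left vert edge',[prof(S0,o0+r0.apply([-.05,-.028,z/1e3]),[1,0]) for z in(20,26,31)])
```

```text
0 head [545.6 430.2 239.3] 0.7 col [543.4 474.9 295.2] 1.4 lens [549.  375.1 217. ] lens by col x 549.4
-0.5 head [545.3 429.8 240.8] 1.1 col [543.2 474.5 296.7] 1.8 lens [549.  374.7 218.8] lens by col x 549.1
-0.9 head [545.1 429.6 242.1] 1.4 col [542.9 474.2 297.9] 2.1 lens [549.  374.4 220.3] lens by col x 548.9
bottom [(np.float64(0.8), -4, 104), (np.float64(0.4), -7, 104), (np.float64(0.6), -6, 104), (np.float64(0.8), -3, 72), (np.float64(1.0), -4, 106), (np.float64(1.0), -3, 106), (np.float64(0.6), -5, 104)]
rear bottom [(np.float64(0.8), 0, 94), (np.float64(0.6), -2, 94), (np.float64(1.6), -4, 94), (np.float64(1.4), -6, 94)]
rim0 -x edge [(np.float64(-1.4), -3, 156), (np.float64(-1.4), -4, 136), (np.float64(-1.4), -8, 122)]
rim0 +y edge [(np.float64(-1.0), -3, 123), (np.float64(-1.6), -4, 111), (np.float64(-1.4), -9, 125), (np.float64(-1.2), -2, 138)]
left vert edge [(np.float64(-1.0), -2, 101), (np.float64(-0.2), -3, 130), (np.float64(0.0), -7, 148)]
```

Run:
```python
from h import *
for nm,uv in(('top',(445.5,150.3)),('mid',(443.9,157.0)),('bot',(442.4,163.7))):
    t,r=ray('scene',uv); k=(.407-t[1])/r[1]; print(nm,np.round((t+k*r)*1e3,1))
# head top-face corners projected for lens z 214/216/218
for z in(214,216,218): print(z,[np.round(proj('scene',[.572,.407,(z+s)/1e3]),1).tolist() for s in(25,-25)])
plan(556.4,239.6,203.4,93.4)
```

```text
top [574.8 407.  241.9]
mid [574.2 407.  219.1]
bot [574.  407.  195.9]
214 [[444.7, 150.7], [441.5, 165.4]]
216 [[444.8, 150.1], [441.6, 164.8]]
218 [[444.9, 149.5], [441.8, 164.2]]
t 13.9 pos [557.4 238.4 204.5] rpy [ 1.7992e+02 -6.0000e-02  9.3050e+01] F [-0.1 -0.1 -3.3] w 55.3 ff 64.4 -> [0.0025, -0.0019, 0.0022] [0.0006, -0.0005, -0.0029] mm 1.9
```

The lens height estimates cluster around 216–217 mm and the port is at 217 mm. A final small trim, then settle.

Request:
play_rows([
  [0.002, -0.002, 0.001, 0, 0, -0.003, 1],
  [0.002, -0.002, 0.001, 0, 0, -0.003, 1],
  [0.002, -0.002, 0.001, 0, 0, -0.003, 1],
  [0.002, -0.002, 0.001, 0, 0, -0.003, 1],
  [0.002, -0.002, 0.001, 0, 0, -0.003, 1],
  [0.002, -0.002, 0.001, 0, 0, -0.003, 1],
  [0.002, -0.002, 0.001, 0, 0, -0.003, 1],
  [0.002, -0.002, 0.001, 0, 0, -0.003, 1],
])

```text
clock: 14.7
position: [0.5564, 0.2394, 0.204]
tool_rot: [3.14, -0.001, 1.63]
force: [-0.6, 0.1, -3.0]
grip_width: 0.0554
finger_force: 64.4
```

Run:
```python
from h import *
plan(556.4,239.6,204,93.4)
print(np.abs(observe()['qd']).max()); print(job_done())
```

```text
t 14.7 pos [556.4 239.4 204. ] rpy [ 1.7992e+02 -5.0000e-02  9.3420e+01] F [-0.6  0.1 -3. ] w 55.4 ff 64.4 -> [0.0004, 0.0001, 0.0] [0.0006, -0.0005, 0.0001] mm 0.2
0.002268888654144259
the job is handed in; nothing more can be done
None
```

The cover is seated on the white module, and the job was handed in at 14.7 s with the arm holding the module still and level, connector squarely facing the lens and centred at about 80 mm to within 2–3 mm; lens height, estimated at 214–219 mm, is the least certain.

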